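Hold a telescopic stand leg at its length mark and close the cam lever

TASK

Slide the sprung telescopic leg of the splice-tray stand out along its rail, by pushing on its upright steel plate, until the pointer on the leg lines up with the length mark clipped to the rail, keeping the cam lever open until it is there. Then, with the leg kept at the mark, squeeze the cam lever fully closed towards the fixed cheek. Finish while still holding: the gripper stays squeezed on the lever and the cheek with the leg at the mark; do not let go, do not shift the mark, and leave the jar, cutter and cleaver alone.

Things in the scene. Friction and masses are not known exactly. Their poses are not given: they have to be found in the camera images.
- stand: Fixed rail: grey steel foot plate 300 x 60 x 8 mm on the table with an open aluminium channel 280 mm long, 50 mm wide, top at 28 mm. Origin: centre of its underside. +x is the direction in which the leg slides out (roughly away from the robot, turned by up to 0.45 rad), +y to the left of that, z up. Rail centre line: its x axis.
- leg: Sliding leg with its head, axes as the stand's. Origin: at table height on the rail's centre line, at the robot-side (-x) face of the upright steel push plate; at the start 90 mm behind (-x) the stand's origin. Plate: 8 mm thick, 120 mm wide, 40 to 78 mm above the table; the edges of two open fingers astride cheek and lever (closing along y) can push it. Block below cheek and lever: top at 40 mm.
- cam_lever: Steel cam lever right of the cheek, 50 mm long, 10 mm thick, 45 to 85 mm above the table, turning on an upright pin 55 mm behind the plate's face, 8 mm right of the centre line; free tip near the plate. Origin on the pin, 40 mm up; x from pin to tip. Closed: parallel to the cheek, outer face 15 mm right of the centre line (30 mm over both). Open: tip at most 34 mm right of the line.
- lever_tip (a point): Outer face of the cam lever 2 mm short of its free tip, 65 mm above the table. At the start the lever's x axis is turned 0.32 to 0.40 rad outwards (clockwise from above) from the leg's; closed is 0, a firm stop. The lever stays where it is left; about 2 N at the tip moves it.
- pointer (a point): Tip of the thin steel pointer (3 mm thick along x) that sticks out to the left from the leg's head, 40 mm ahead (+x) of the plate's robot-side face, 28 mm left of the rail's centre line, 38 mm above the table. A spring pulls the leg in, with 5 N at the start and 9 N after 0.1 m; let go, it slides back, lever closed or not. Travel 0.15 m.
- mark (a point): Length mark: right end of the thin steel fin (3 mm along x, 26 mm across) on the small grey rider clipped to the rail's left wall, 30 mm left of the centre line, 38 mm above the table, 60 to 120 mm beyond the pointer's start. At length, pointer and mark have the same x in the stand's frame: the two fins form one line. The rider is a stiff fit.
- jar: Bystander: white plastic jar with screw cap, 76 mm in diameter, 140 mm tall, standing left of the rail. Origin: centre of its underside.
- cutter: Bystander: cable cutter with two red grips, 175 mm long, lying flat right of the rail. Origin: on the table near its middle.
- cleaver: Bystander: fibre cleaver, a metal block 70 x 55 x 41 mm, standing right of the far end of the rail. Origin: centre of its underside.
- cheek (a point): Middle of the outer (left) face of the fixed grey grip cheek on the leg's head: 46 mm long (6 to 52 mm behind the plate's face), 10 mm thick, outer face 15 mm left of the rail's centre line, 40 to 88 mm above the table. The point lies 29 mm behind the plate's face, 64 mm above the table.

How it is judged:
By the outcome, as a careful person would: the job done as asked, in the order asked, and still so for the second after the job is handed in, while the arm keeps its last pose, push and grip.
It also fails if it takes over 32 s, if anything falls off the work surface, if the arm or the gripper's body presses on something with over 40 N, if the wrist force passes 120 N, or if a joint passes its speed limit or range.

ROBOT

A 6-joint arm with a two-finger parallel gripper is mounted at the origin on the work surface. World frame = base frame: x ahead of the robot, y to its left, z up, the work surface at z = 0. Lengths are in mm, angles in rad, forces in N, time in s.
With the tool pointing down it reaches from about 350 to 875 mm from the base axis. Payload 4.2 kg.
Tool frame: the origin (TCP) lies on the mounting face of the last link; the fingertips stand 173 mm ahead of it and the grasp point (between the pads) lies 155 mm ahead of it; z points along the fingers, y is the direction in which the jaws open and shut (so a half turn about z gives the same grasp; the last joint's range is limited). The gripper opens to 85 mm and grips with 20 to 120 N. Pads are 22 mm wide; open, the fingers measure 114 mm over their backs; the gripper's body (76 mm by 85 mm) begins 54 mm behind the grasp point. The pads swing forward as they close: fully open they stand 13 mm farther back than shut.
Start: joints at [1.4, 0.385, 0.008, 0, -1.194, -0.259], TCP at [260.397, 568.149, 404.712] pointing down, gripper open.
Joint ranges: [-3.14, 3.14], [-1.21, 2.06], [-1.07, 1.41], [-3.16, 2.05], [-2.99, -0.16], [-3.1, 3.1]. Speed limits (rad/s): [2.79, 2.79, 3.14, 3.14, 3.14, 3.14].

INTERFACE

Orientations are given as a unit quaternion [x, y, z, w].
In Python, from bench import arm gives the robot as it stands. The module is installed in compiled form; this text tells all that it offers.
- The arm moves only by the tool play_rows, never from a script. Its argument "moves" is a list of rows, each a list of 3 entries, a list of its own where there are three numbers: the shift along the world's x, y, z in units of 30 cm (1.0 is 30 cm), then the turn about the world's z in units of 30 degrees (1.0 is 30 degrees), then the gripper's target within -1 to 1 (shut at 1, half-way at 0, fully open at -1). In form: [[[x, y, z], turn, jaw], ...]. A call has 1 to 12 rows; each row is the pose to reach, as a shift and turn from the pose measured when the call began; what a row does not reach only later rows make up. A row lasts 1/8 s, in which the tool goes at most 62.5 mm and 10.7 degrees, less where a joint would pass 70% of its speed; a pose out of reach is approached as far as the arm can. A call with a number of a shift or a turn outside -1 to 1 is refused whole. A call with a gripper value outside its range is refused whole. The fingers move at their own pace and stop on an object; the grip force is fixed at half the most. Time passes only in rows, so rows that repeat a pose let the fingers close. It gives the time, the measured TCP pose, the force and the opening at its end, in the units of the state.
- arm.read_state(): the state, without advancing time (a new reading comes with each control period).
- arm.get_image(name): name is "scene" or "top" or "wrist"; returns a dict with "pixels" (400x640x3 uint8, red, green, blue), "vfov" (degrees; the focal length in pixels is half the picture's height over the tangent of half this angle, whatever the lens; pixels are square), "cx", "cy" (the principal point, pixels), "dist" ([k1, k2, p1, p2, k3] as OpenCV has them; the pictures are not rectified), "xyz" and "rotation" of the camera in the world. Camera axes: x right, y up, looking along -z (the intrinsics and any distortion apply to the point x, -y, -z); pixel columns grow to the right and rows downward; lengths in mm; the calibration is good to about 2 mm. A picture is of the moment at which its call begins. There is no depth.
- arm.job_done(): hands the job in, once; it reports no verdict.
Trained networks look in a picture, given as the dict that the camera call returned (one of the last four; its "shot" number tells which), for a name from the list of things; names that differ only in an ending like _2 or _b are one class to them, and where a whole thing is asked for, a point or a joint stands for the part that bears it (a point fixed in the world has none). Each returns a list of dicts, best first, with "conf" (0 to 1); they miss things now and then, are a little off and sometimes report something else, mostly with a low value. They report only what shows in the picture. A call takes as long as a camera call.
- arm.look_for(name, picture): "centre" ([x, y, z] in mm, in world coordinates, good to about 4 mm: the middle of the surface that is visible of it).
The state is a dict: "clock": time; "joints": joint angles; "joint_vel": joint speeds; "joint_efforts": joint torques, N m; "position": TCP position; "ee_rot": TCP orientation; "contact_force": force on the tool from outside, world axes, zero at the start; "wrist_torque": the same for the moment, N m; "gripper_width": finger opening in mm.
Only numpy, scipy, OpenCV 4.12 (cv2) and the standard library are available. Lean on these libraries where they do the work, as an engineer would, in place of code of your own. Each camera call takes 0.05 s, during which the arm holds its last target.

## Working session

There is one attempt and no reset: what is moved stays moved. The work goes in short steps, Python scripts to look and compute and a tool call to move; the robot and the scene stay as the last step left them, time stands still between calls to the robot, and variables do not carry over. Pictures are saved under pics/ and viewed, and the job is handed in when it is done.

Besides the shell and the picture viewer there is one more tool, called as a command line: name --argument value ..., lists and objects as JSON in quotes. play_rows: Moves the arm, as the interface text tells. Shifts and turns lie within -1 to 1; 1 stands for 30 cm of shift or 30 degrees of turn. Its arguments: {"type":"object","properties":{"moves":{"type":"array"}},"required":["moves"]}

```bash
mkdir -p pics; cat > h.py <<'E'
import numpy as np, cv2
from bench import arm
def K(p):
    f=200/np.tan(np.radians(p['vfov'])/2)
    return np.array([[f,0,p['cx']],[0,f,p['cy']],[0,0,1.]])
def R(p):
    r=np.array(p['rotation'],float)
    if r.shape==(3,3): return r
    from scipy.spatial.transform import Rotation
    return Rotation.from_quat(r.ravel()).as_matrix()
def ray(p,uv):
    q=cv2.undistortPoints(np.array([[uv]],float),K(p),np.array(p['dist'],float))[0,0]
    d=R(p)@np.array([q[0],-q[1],-1]); return np.array(p['xyz'],float),d
def atz(p,uv,z):
    o,d=ray(p,uv); return o+d*(z-o[2])/d[2]
def proj(p,X):
    c=R(p).T@(np.array(X,float)-np.array(p['xyz'])); c=np.array([[c[0],-c[1],-c[2]]])
    return cv2.projectPoints(c,np.zeros(3),np.zeros(3),K(p),np.array(p['dist'],float))[0][0,0]
def save(p,n): cv2.imwrite('pics/'+n,p['pixels'][:,:,::-1])
E
python3 - <<'E'
from h import *
s=arm.read_state();print({k:np.round(v,3) for k,v in s.items()})
for n in ['scene','top']:
    p=arm.get_image(n);save(p,n+'0.png');print(n,p['xyz'],p['vfov'],p['dist'],p['shot'])
    for t in ['stand','leg','cam_lever','lever_tip','pointer','mark','jar','cutter','cleaver','cheek']:
        print(t,[(np.round(d['centre'],0),round(d['conf'],2)) for d in arm.look_for(t,p)[:2]])
E
```

```text
{'clock': np.float64(0.0), 'joints': array([ 1.4  ,  0.386,  0.007, -0.   , -1.194, -0.259]), 'joint_vel': array([-0.   ,  0.001, -0.   , -0.001, -0.   ,  0.003]), 'joint_efforts': array([ 0.0000e+00, -3.9229e+01,  1.8841e+01,  4.1860e+00, -5.0000e-03,
       -0.0000e+00]), 'position': array([260.325, 567.981, 403.621]), 'ee_rot': array([ 0.977, -0.213, -0.   ,  0.001]), 'contact_force': array([0.859, 0.37 , 0.369]), 'wrist_torque': array([-0.006,  0.018,  0.005]), 'gripper_width': np.float64(85.289)}
scene [1160.22344448  428.04511087  838.84683689] 43.13886809489377 [-0.06815117  0.          0.          0.          0.        ] 1
stand []
leg [(array([ 536., -155.,   30.]), 0.56)]
cam_lever [(array([ 473., -215.,   77.]), 0.71)]
lever_tip [(array([ 473., -215.,   82.]), 0.65)]
pointer [(array([ 542., -159.,   26.]), 0.71)]
mark [(array([616., -96.,  27.]), 0.64)]
jar [(array([606., 102., 109.]), 0.71)]
cutter [(array([ 623., -362.,    9.]), 0.7)]
cleaver [(array([ 741., -217.,   34.]), 0.71)]
cheek [(array([ 540., -156.,   27.]), 0.89)]
top [ 412.77344987   33.7600091  1036.6216264 ] 46.57086950067972 [0.02984714 0.         0.         0.         0.        ] 2
stand [(array([ 567., -154.,   26.]), 0.64)]
leg [(array([ 553., -159.,   22.]), 0.67)]
cam_lever [(array([ 471., -211.,   84.]), 0.78)]
lever_tip [(array([ 473., -216.,   85.]), 0.57)]
pointer [(array([ 558., -155.,   24.]), 0.93)]
mark [(array([ 475., -215.,   86.]), 0.6), (array([ 611., -102.,   24.]), 0.59)]
jar [(array([571.,  85., 139.]), 0.73)]
cutter [(array([ 609., -371.,   16.]), 0.57), (array([ 473., -215.,   88.]), 0.36)]
cleaver [(array([ 730., -222.,   34.]), 0.69)]
cheek [(array([ 551., -156.,   22.]), 0.9)]
```

```bash
python3 - <<'E'
import cv2
for n,(x0,y0,x1,y1) in {'top':(270,150,590,390),'scene':(100,60,500,360)}.items():
    a=cv2.imread(f'pics/{n}0.png'); 
    cv2.imwrite(f'pics/{n}0c.png',cv2.resize(a[y0:y1,x0:x1],(800,600),interpolation=cv2.INTER_CUBIC))
E
```

```text
(no output)
```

View pics/top0.png

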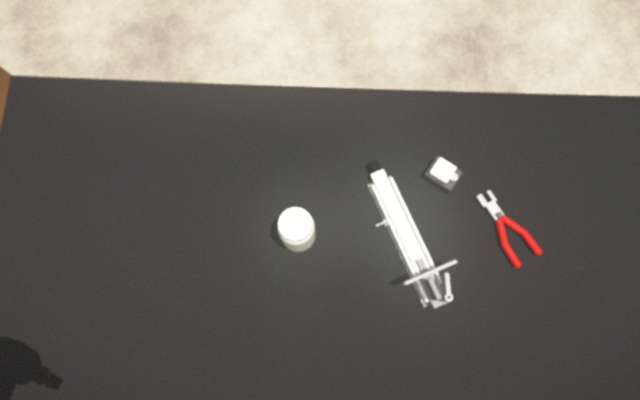

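View pics/scene0.png

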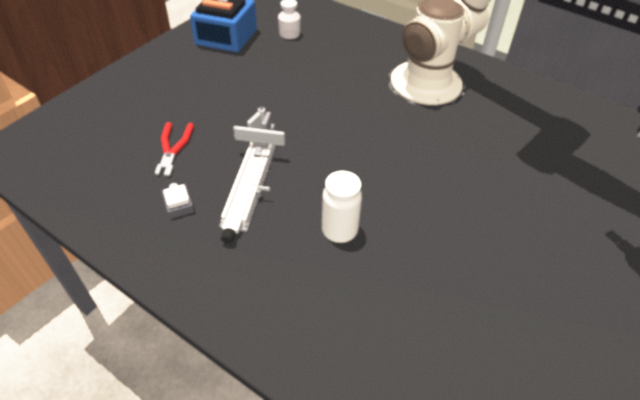

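View pics/top0c.png

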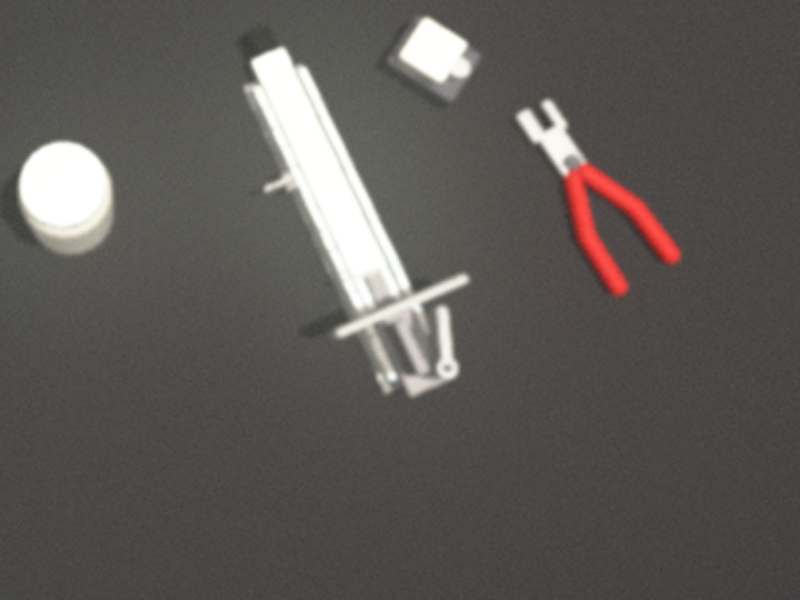

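The top view shows the leg's plate from about (405,283) to (457,261) px. The lever is open, with its pin near (448,297). The mark rider is near (383,223), left of the rail, and the jar is well clear on the left.

```bash
python3 - <<'E'
from h import *
p=arm.get_image('top')
c=lambda u,v:(270+u*.4,150+v*.4)
L=atz(p,c(338,333),78);Rr=atz(p,c(467,278),78);print('plate',L,Rr,np.linalg.norm(L-Rr), np.arctan2(*( (L-Rr)[[0,1]]*[-1,1])))
# L-R is +y of stand: (-sin a, cos a)
print('pin',atz(p,c(447,369),85),'tip',atz(p,c(443,308),85))
print('mark L end',atz(p,c(264,190),38),'mark R end',atz(p,c(292,180),38))
for a,b in [((250,90),(385,388)),((300,68),(412,300))]:
    A=atz(p,c(*a),28);B=atz(p,c(*b),28);d=A-B;print('rail',A,B,np.arctan2(d[1],d[0]),np.linalg.norm(d))
E
```

```text
plate [ 478.7015203  -136.37481527   78.        ] [ 527.46624767 -242.60720186   78.        ] 116.89019889091686 0.43034465446581766
pin [ 452.86056441 -222.37148938   85.        ] tip [ 501.49453417 -220.42734982   85.        ]
mark L end [602.75227802 -79.48942201  38.        ] mark R end [ 612.53163366 -103.88833073   38.        ]
rail [695.68348061 -67.11278275  28.        ] [ 437.43291264 -184.81723573   28.        ] 0.42764699088630365 283.809256558504
rail [ 717.88137973 -111.96609346   28.        ] [ 512.6866887  -209.15506113   28.        ] 0.4423403197842486 227.04747666461833
```

View pics/scene0c.png

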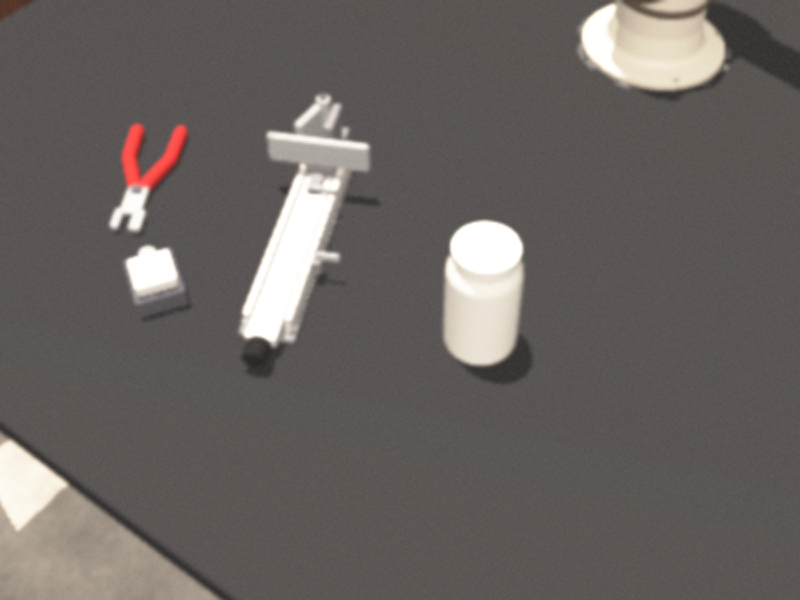

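play_rows --moves '[[[0.05,-0.18,0],0,-1],[[0.1,-0.36,0],0,-1],[[0.15,-0.54,0],0,-1],[[0.2,-0.72,0],0,-1],[[0.25,-0.86,0],0,-1],[[0.29,-1,0],0,-1],[[0.29,-1,0],0,-1]]'

```text
clock: 2.02
position: [347.6, 265.8, 405.1]
ee_rot: [0.977, -0.215, 0.0, -0.0]
contact_force: [-0.0, 0.6, 0.2]
gripper_width: 85.5
```

```bash
python3 - <<'E'
from h import *
s=arm.read_state();print({k:np.round(v,3) for k,v in s.items()})
E
```

```text
{'clock': np.float64(2.025), 'joints': array([ 1.027,  0.059, -0.422, -0.   , -1.089,  0.111]), 'joint_vel': array([ 0.038,  0.031,  0.037,  0.005,  0.016, -0.02 ]), 'joint_efforts': array([ -0.612, -21.768,  17.51 ,   3.937,  -0.098,   0.094]), 'position': array([347.573, 265.769, 405.104]), 'ee_rot': array([ 0.977, -0.215,  0.   , -0.   ]), 'contact_force': array([-0.029,  0.574,  0.206]), 'wrist_torque': array([0.048, 0.012, 0.06 ]), 'gripper_width': np.float64(85.521)}
```

play_rows --moves '[[[0.05,-0.18,0],0.2,-1],[[0.1,-0.36,0],0.4,-1],[[0.15,-0.54,0],0.6,-1],[[0.2,-0.72,0],0.8,-1],[[0.25,-0.86,0],1,-1],[[0.3,-1,0],1,-1]]'

```text
clock: 2.78
position: [438.3, -35.2, 405.5]
ee_rot: [0.999, 0.046, 0.001, -0.0]
contact_force: [1.0, 0.5, 0.5]
gripper_width: 85.4
```

```bash
python3 - <<'E'
from h import *
s=arm.read_state();print({k:np.round(s[k],3) for k in ['clock','joints','position','ee_rot']})
E
```

```text
{'clock': np.float64(2.775), 'joints': array([ 0.292,  0.062, -0.417, -0.   , -1.09 ,  1.371]), 'position': array([438.311, -35.194, 405.472]), 'ee_rot': array([ 0.999,  0.046,  0.001, -0.   ])}
```

play_rows --moves '[[[0.03,-0.18,-0.03],0.2,-1],[[0.06,-0.36,-0.08],0.4,-1],[[0.1,-0.5,-0.12],0.6,-1],[[0.11,-0.56,-0.15],0.65,-1],[[0.11,-0.56,-0.15],0.65,-1],[[0.11,-0.56,-0.15],0.65,-1]]'

```text
clock: 3.52
position: [471.7, -202.6, 360.7]
ee_rot: [0.977, 0.215, 0.001, -0.0]
contact_force: [0.2, 0.8, 0.0]
gripper_width: 85.3
```

```bash
python3 - <<'E'
from h import *
s=arm.read_state();print({k:np.round(s[k],3) for k in ['clock','joints','position','ee_rot']})
p=arm.get_image('wrist');save(p,'w1.png');print(p['xyz'],p['vfov'],p['dist'],np.round(R(p),3))
for t in ['leg','lever_tip','pointer','mark','cheek']:
        print(t,[(np.round(d['centre'],0),round(d['conf'],2)) for d in arm.look_for(t,p)[:2]])
t=arm.get_image('top');save(t,'t1.png')
E
```

```text
{'clock': np.float64(3.525), 'joints': array([-8.900e-02,  2.340e-01, -3.280e-01, -1.000e-03, -1.007e+00,
        2.094e+00]), 'position': array([ 471.671, -202.592,  360.696]), 'ee_rot': array([ 0.977,  0.215,  0.001, -0.   ])}
[ 544.60594254 -168.50597276  330.70030141] 58.58592276247067 [-0.07677488  0.          0.          0.          0.        ] [[ 0.419  0.863  0.282]
 [-0.908  0.398  0.131]
 [ 0.    -0.311  0.951]]
leg [(array([ 507., -184.,   39.]), 0.75)]
lever_tip [(array([ 473., -222.,   86.]), 0.6)]
pointer [(array([ 509., -181.,   41.]), 0.72)]
mark []
cheek [(array([ 509., -183.,   37.]), 0.61)]
```

View pics/w1.png

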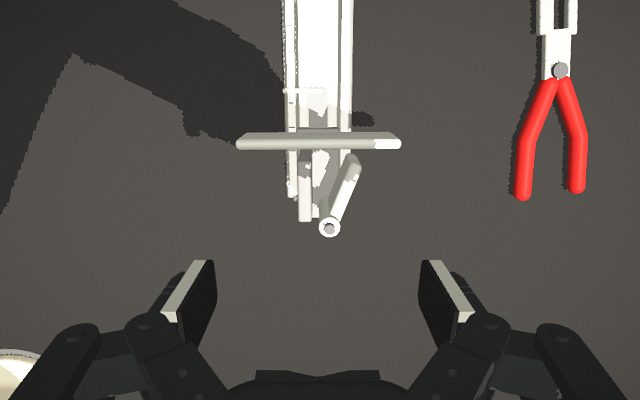

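```bash
python3 - <<'E'
import cv2
a=cv2.imread('pics/w1.png'); cv2.imwrite('pics/w1c.png',cv2.resize(a[70:250,220:420],(800,720)[:1]+(600,) if 0 else (660,594),interpolation=cv2.INTER_CUBIC))
E
```

```text
(no output)
```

View pics/w1c.png

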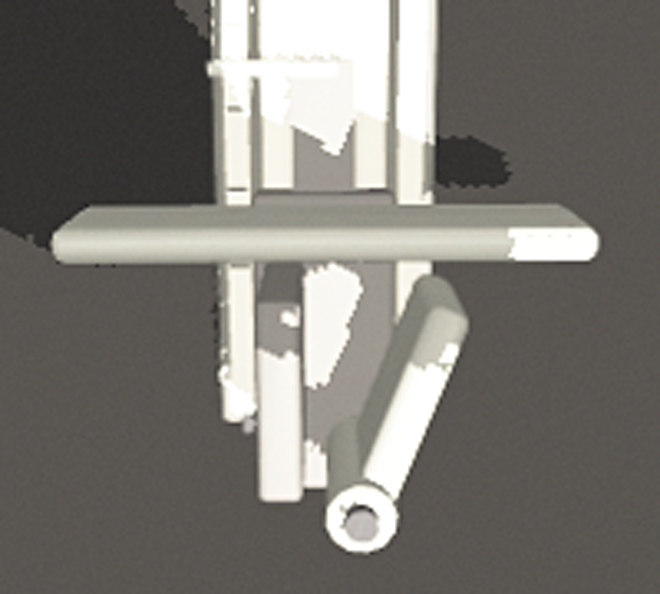

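```bash
python3 - <<'E'
from h import *
p=arm.get_image('wrist')
c=lambda u,v:(220+u/3.3,70+v/3.3)
th=0.432;u=np.array([np.cos(th),np.sin(th)]);n=np.array([-u[1],u[0]])
tcp=arm.read_state()['position'][:2]
for nm,px,z in [('plL',(53,262),76),('plR',(599,262),76),('ptr',(208,68),39.5),('cheekLback',(258,500),88),('cheekRback',(303,500),88),('pin',(361,520),86),('levtip',(467,325),85)]:
    X=atz(p,c(*px),z);d=X[:2]-tcp;print(nm,np.round(X,1),'u',round(d@u,1),'n',round(d@n,1))
E
```

```text
plL [ 474.4 -136.1   76. ] u 30.8 n 59.3
plR [ 524.9 -245.3   76. ] u 30.9 n -61.0
ptr [ 524.1 -148.3   39.5] u 70.8 n 27.4
cheekLback [ 446.5 -198.5   88. ] u -20.7 n 14.3
cheekRback [ 450.8 -207.6   88. ] u -20.6 n 4.3
pin [ 451.  -221.9   86. ] u -26.4 n -8.8
levtip [ 501.4 -223.3   85. ] u 18.8 n -31.2
```

play_rows --moves '[[[0.034,0.013,-0.12],0,-1],[[0.034,0.013,-0.25],0,-1],[[0.034,0.013,-0.36],0,-1],[[0.034,0.013,-0.44],0,-1],[[0.034,0.013,-0.475],0,-1],[[0.034,0.013,-0.475],0,-1],[[0.034,0.013,-0.475],0,-1]]'

```text
clock: 4.8
position: [482.0, -199.0, 219.3]
ee_rot: [0.977, 0.215, 0.002, 0.0]
contact_force: [-0.3, -0.2, 0.6]
gripper_width: 85.8
```

```bash
cat > look.py <<'E'
from h import *
import sys
tag=sys.argv[1]
s=arm.read_state();print({k:np.round(s[k],3) for k in ['clock','joints','position','ee_rot','contact_force','wrist_torque','gripper_width']})
p=arm.get_image('wrist');save(p,'w%s.png'%tag)
t=arm.get_image('top');save(t,'t%s.png'%tag)
cv2.imwrite('pics/t%sc.png'%tag,cv2.resize(t['pixels'][140:340,340:500,::-1],(480,600),interpolation=cv2.INTER_CUBIC))
E
python3 look.py 2
```

```text
{'clock': np.float64(4.8), 'joints': array([-8.000e-02,  4.280e-01, -4.730e-01, -2.000e-03, -6.660e-01,
        2.085e+00]), 'position': array([ 481.998, -199.022,  219.314]), 'ee_rot': array([0.977, 0.215, 0.002, 0.   ]), 'contact_force': array([-0.311, -0.2  ,  0.606]), 'wrist_torque': array([ 0.006, -0.044, -0.01 ]), 'gripper_width': np.float64(85.775)}
```

View pics/w2.png

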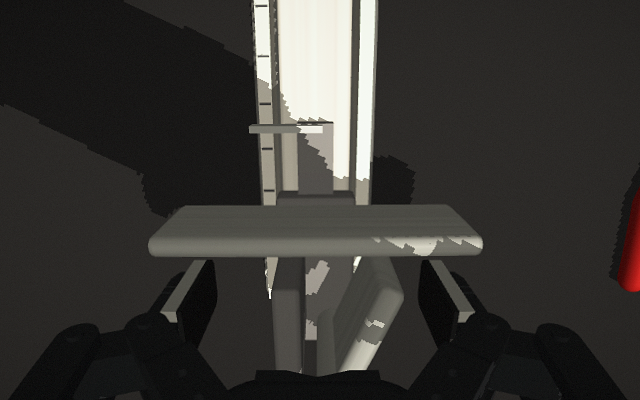

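View pics/t2c.png

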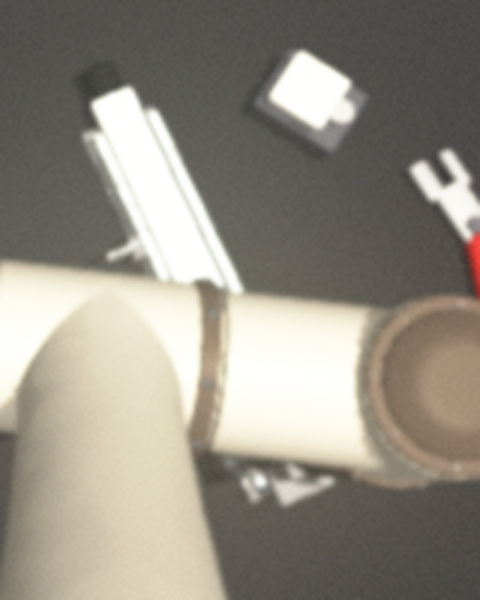

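The wrist view shows the fingers straddling the lever and cheek with clearance on both sides. The plate's lower edge is at row 255, just ahead of the pads, and the pointer tip is at (250,128). Next I push the leg part way.

play_rows --moves '[[[0.015,0.007,0],0,-1],[[0.03,0.014,0],0,-1],[[0.06,0.028,0],0,-1],[[0.09,0.042,0],0,-1],[[0.12,0.055,0],0,-1],[[0.15,0.069,0],0,-1],[[0.18,0.083,0],0,-1],[[0.206,0.095,0],0,-1],[[0.206,0.095,0],0,-1],[[0.206,0.095,0],0,-1]]'

```text
clock: 6.15
position: [542.1, -170.8, 219.3]
ee_rot: [0.977, 0.215, -0.001, -0.001]
contact_force: [-6.1, -2.3, 4.1]
gripper_width: 85.2
```

```bash
python3 look.py 3
```

```text
{'clock': np.float64(6.15), 'joints': array([-2.000e-02,  4.900e-01, -3.550e-01, -1.000e-03, -7.290e-01,
        2.025e+00]), 'position': array([ 542.087, -170.824,  219.254]), 'ee_rot': array([ 0.977,  0.215, -0.001, -0.001]), 'contact_force': array([-6.112, -2.286,  4.121]), 'wrist_torque': array([-0.439,  1.689,  0.355]), 'gripper_width': np.float64(85.198)}
```

View pics/w3.png

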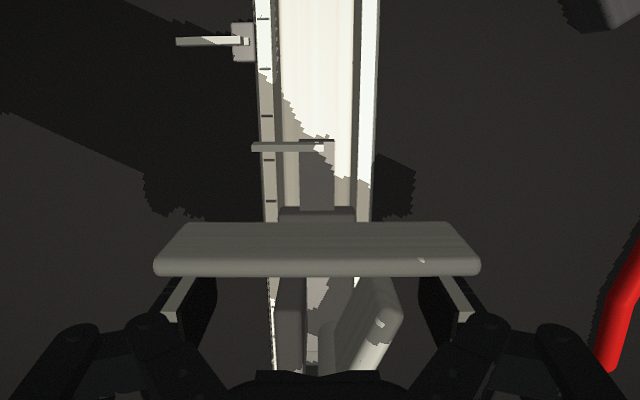

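```bash
cat > meas.py <<'E'
from h import *
import sys
def m(pix_ptr,pix_mark):
    p=arm.get_image('wrist')
    th=0.432;u=np.array([np.cos(th),np.sin(th)]);n=np.array([-u[1],u[0]]);tcp=arm.read_state()['position'][:2]
    r=[]
    for nm,px in (('ptr',pix_ptr),('mark',pix_mark)):
        d=atz(p,px,40)[:2]-tcp;r.append(d@u);print(nm,'u',round(d@u,1),'n',round(d@n,1))
    print('to go',round(r[1]-r[0],1))
E
python3 - <<'E'
import cv2
a=cv2.imread('pics/w3.png'); cv2.imwrite('pics/w3c.png',cv2.resize(a[10:170,160:340],None,fx=4,fy=3.6,interpolation=cv2.INTER_CUBIC)) if 0 else cv2.imwrite('pics/w3c.png',cv2.resize(a[15:165,160:360],(800,600),interpolation=cv2.INTER_CUBIC))
E
```

```text
(no output)
```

View pics/w3c.png

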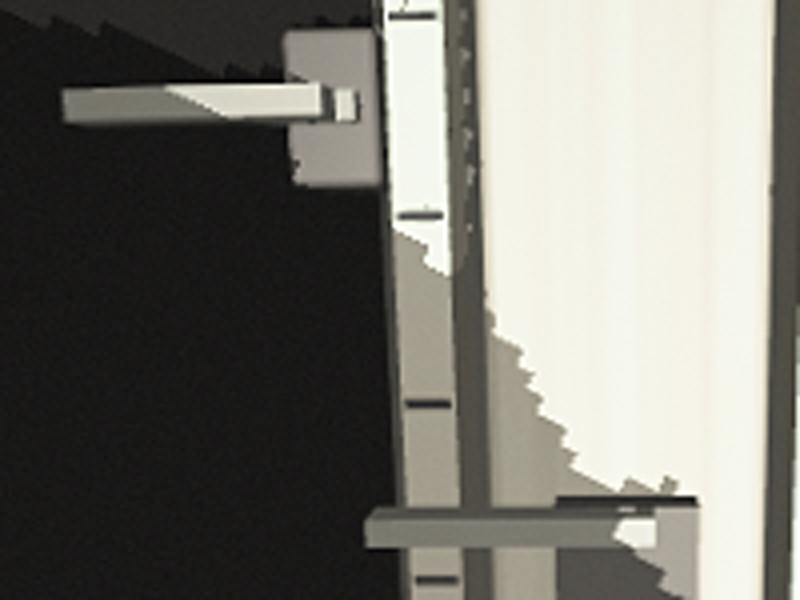

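```bash
python3 - <<'E'
from meas import *
m((251.8,147),(241,40.8))
E
```

```text
ptr u 51.6 n 28.3
mark u 93.9 n 30.5
to go 42.3
```

play_rows --moves '[[[0.02,0.009,0],0,-1],[[0.045,0.021,0],0,-1],[[0.07,0.032,0],0,-1],[[0.09,0.042,0],0,-1],[[0.108,0.05,0],0,-1],[[0.112,0.052,0],0,-1],[[0.112,0.052,0],0,-1]]'

```text
clock: 7.18
position: [573.8, -156.2, 219.2]
ee_rot: [0.977, 0.215, -0.005, -0.001]
contact_force: [-5.9, -4.8, 5.5]
gripper_width: 85.6
```

```bash
python3 look.py 4; python3 - <<'E'
import cv2
a=cv2.imread('pics/w4.png'); cv2.imwrite('pics/w4c.png',cv2.resize(a[65:215,160:360],(800,600),interpolation=cv2.INTER_CUBIC))
E
```

```text
{'clock': np.float64(7.175), 'joints': array([ 6.000e-03,  5.260e-01, -2.850e-01,  1.000e-03, -7.700e-01,
        1.998e+00]), 'position': array([ 573.843, -156.199,  219.199]), 'ee_rot': array([ 0.977,  0.215, -0.005, -0.001]), 'contact_force': array([-5.895, -4.756,  5.458]), 'wrist_torque': array([-1.133,  1.761,  0.412]), 'gripper_width': np.float64(85.614)}
```

View pics/w4c.png

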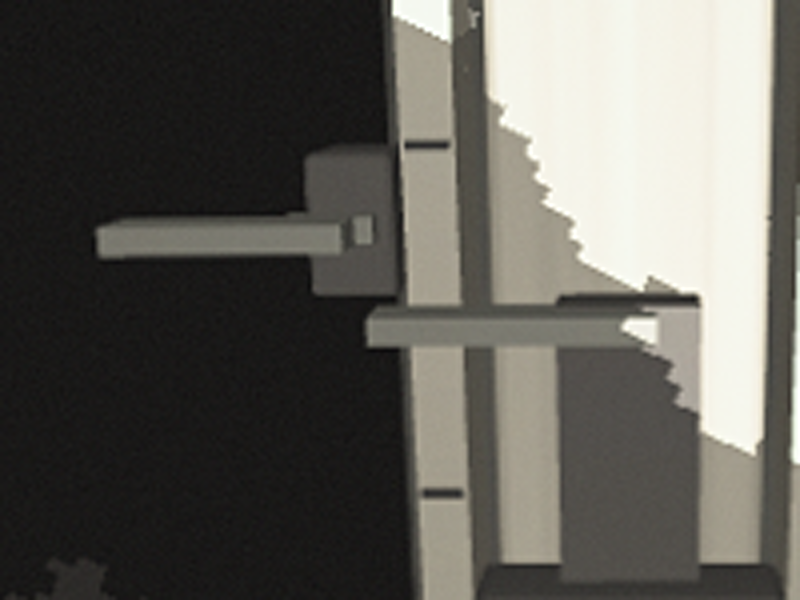

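```bash
python3 - <<'E'
from meas import *
m((251.8,65+346/4),(245.5,65+256/4))
m((251.8,65+318/4),(245.5,65+224/4))
E
```

```text
ptr u 48.4 n 28.8
mark u 58.0 n 30.9
to go 9.5
ptr u 51.5 n 28.6
mark u 61.3 n 30.7
to go 9.9
```

play_rows --moves '[[[0.016,0.008,0],0,-1],[[0.025,0.012,0],0,-1],[[0.034,0.016,0],0,-1],[[0.034,0.016,0],0,-1],[[0.034,0.016,0],0,-1]]'

```text
clock: 8.0
position: [582.2, -152.6, 219.2]
ee_rot: [0.976, 0.216, -0.009, -0.001]
contact_force: [-6.4, -5.6, 4.8]
gripper_width: 85.2
```

```bash
python3 look.py 5; python3 - <<'E'
import cv2
a=cv2.imread('pics/w5.png'); cv2.imwrite('pics/w5c.png',cv2.resize(a[85:205,200:360],(800,600),interpolation=cv2.INTER_CUBIC))
E
```

```text
{'clock': np.float64(8.0), 'joints': array([ 0.013,  0.536, -0.265,  0.003, -0.787,  1.991]), 'position': array([ 582.206, -152.578,  219.157]), 'ee_rot': array([ 0.976,  0.216, -0.009, -0.001]), 'contact_force': array([-6.432, -5.644,  4.845]), 'wrist_torque': array([-1.366,  1.724,  0.382]), 'gripper_width': np.float64(85.234)}
```

View pics/w5c.png

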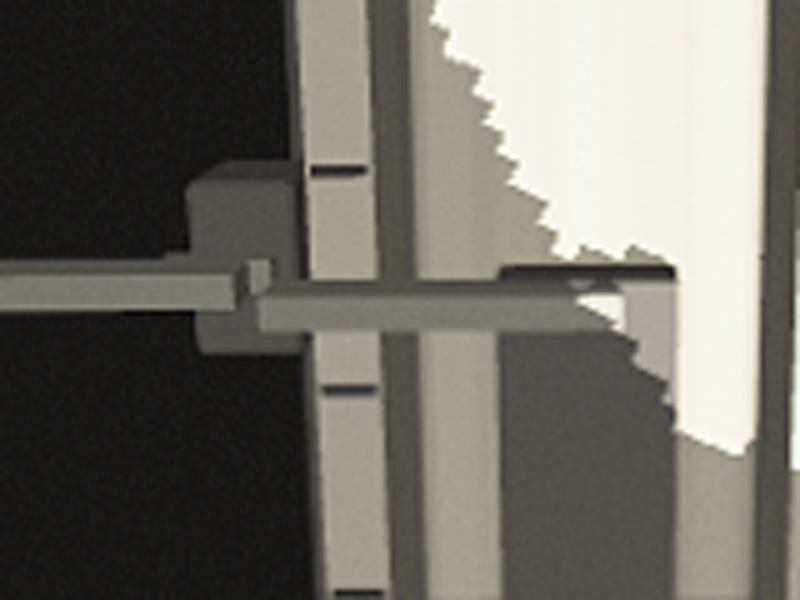

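```bash
python3 - <<'E'
from meas import *
c=lambda x,y:(200+x/5,85+y/5)
m(c(258,332),c(234,308))
m(c(258,296),c(234,274))
E
```

```text
ptr u 47.2 n 29.1
mark u 49.3 n 31.0
to go 2.1
ptr u 50.3 n 29.0
mark u 52.2 n 30.9
to go 1.9
```

play_rows --moves '[[[0.011,0.005,0],0,-1],[[0.014,0.0065,0],0,-1],[[0.014,0.0065,0],0,-1],[[0.014,0.0065,0],0,-1]]'

```text
clock: 8.7
position: [584.4, -151.9, 219.1]
ee_rot: [0.976, 0.216, -0.013, -0.001]
contact_force: [-6.8, -6.1, 4.9]
gripper_width: 85.6
```

```bash
python3 look.py 6; python3 - <<'E'
import cv2
a=cv2.imread('pics/w6.png'); cv2.imwrite('pics/w6c.png',cv2.resize(a[85:205,200:360],(800,600),interpolation=cv2.INTER_CUBIC))
E
```

```text
{'clock': np.float64(8.7), 'joints': array([ 0.014,  0.54 , -0.258,  0.005, -0.798,  1.988]), 'position': array([ 584.4  , -151.863,  219.111]), 'ee_rot': array([ 0.976,  0.216, -0.013, -0.001]), 'contact_force': array([-6.774, -6.068,  4.876]), 'wrist_torque': array([-1.436,  1.883,  0.356]), 'gripper_width': np.float64(85.569)}
```

View pics/w6c.png

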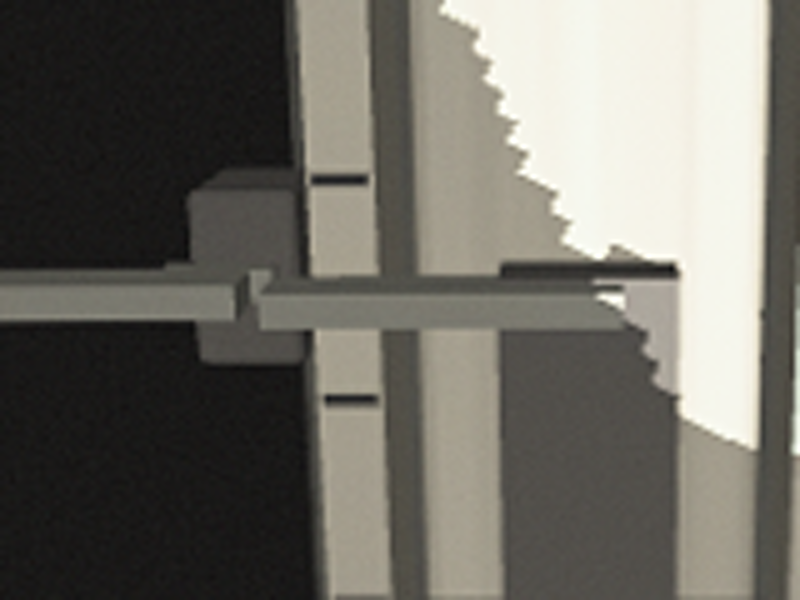

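View pics/w6.png

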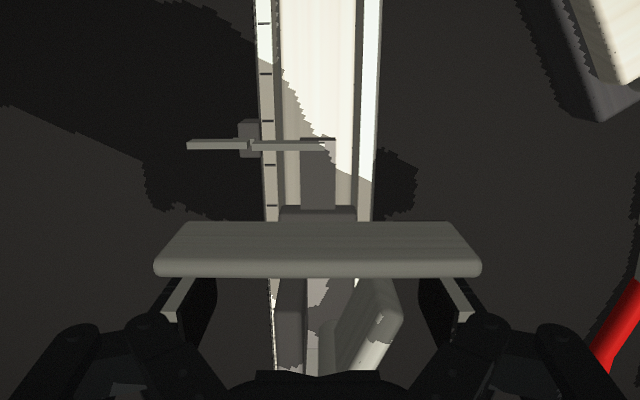

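The fins now almost line up. The mark's lower edge is about 2.4 px above the pointer's, which leaves about 1 mm to go.

play_rows --moves '[[[0.012,0.0055,0],0,-1],[[0.0145,0.0067,0],0,-1],[[0.0145,0.0067,0],0,-1],[[0.0145,0.0067,0],0,-1]]'

```text
clock: 9.3
position: [586.7, -151.1, 219.0]
ee_rot: [0.976, 0.216, -0.017, -0.001]
contact_force: [-7.2, -6.4, 5.0]
gripper_width: 85.2
```

```bash
python3 look.py 7; python3 - <<'E'
import cv2
a=cv2.imread('pics/w7.png'); cv2.imwrite('pics/w7c.png',cv2.resize(a[85:205,200:360],(800,600),interpolation=cv2.INTER_CUBIC))
E
```

```text
{'clock': np.float64(9.3), 'joints': array([ 0.016,  0.544, -0.251,  0.006, -0.809,  1.986]), 'position': array([ 586.7  , -151.1  ,  219.042]), 'ee_rot': array([ 0.976,  0.216, -0.017, -0.001]), 'contact_force': array([-7.17 , -6.435,  4.969]), 'wrist_torque': array([-1.466,  1.885,  0.308]), 'gripper_width': np.float64(85.164)}
```

View pics/w7c.png

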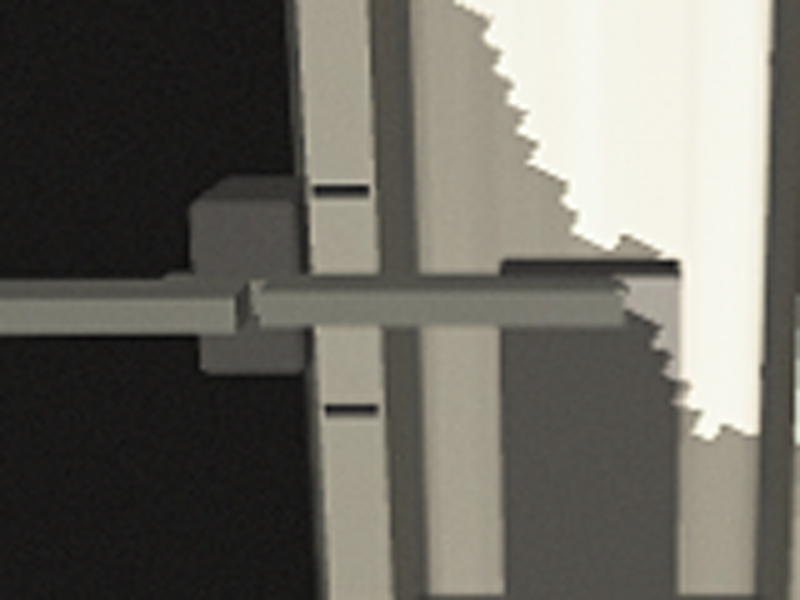

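The fins are in line to about 0.4 mm, with the mark edge at crop row 332 and the pointer at 328. The lever is still open. Now I close while keeping the push.

play_rows --moves '[[[0.0095,0.003,0],0,-0.5],[[0.0095,0.003,0],0,-0.2],[[0.0095,0.003,0],0,0.1],[[0.0095,0.003,0],0,0.4],[[0.0095,0.003,0],0,0.7],[[0.0095,0.003,0],0,1],[[0.0095,0.003,0],0,1],[[0.0095,0.003,0],0,1]]'

```text
clock: 10.4
position: [587.2, -150.7, 219.1]
ee_rot: [0.976, 0.216, -0.022, -0.002]
contact_force: [-9.6, -0.8, 6.3]
gripper_width: 28.0
```

```bash
python3 look.py 8; python3 - <<'E'
import cv2
a=cv2.imread('pics/w8.png'); cv2.imwrite('pics/w8c.png',cv2.resize(a[85:205,200:360],(800,600),interpolation=cv2.INTER_CUBIC))
E
```

```text
{'clock': np.float64(10.4), 'joints': array([ 0.017,  0.546, -0.248,  0.008, -0.819,  1.985]), 'position': array([ 587.23 , -150.653,  219.063]), 'ee_rot': array([ 0.976,  0.216, -0.022, -0.002]), 'contact_force': array([-9.56 , -0.848,  6.309]), 'wrist_torque': array([-1.38 ,  1.985,  0.29 ]), 'gripper_width': np.float64(27.979)}
```

View pics/w8.png

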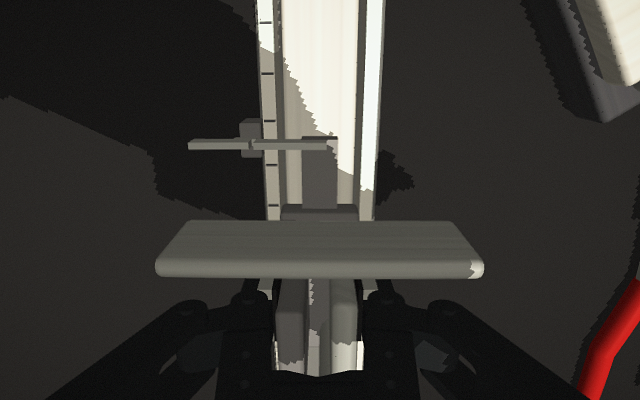

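View pics/w8c.png

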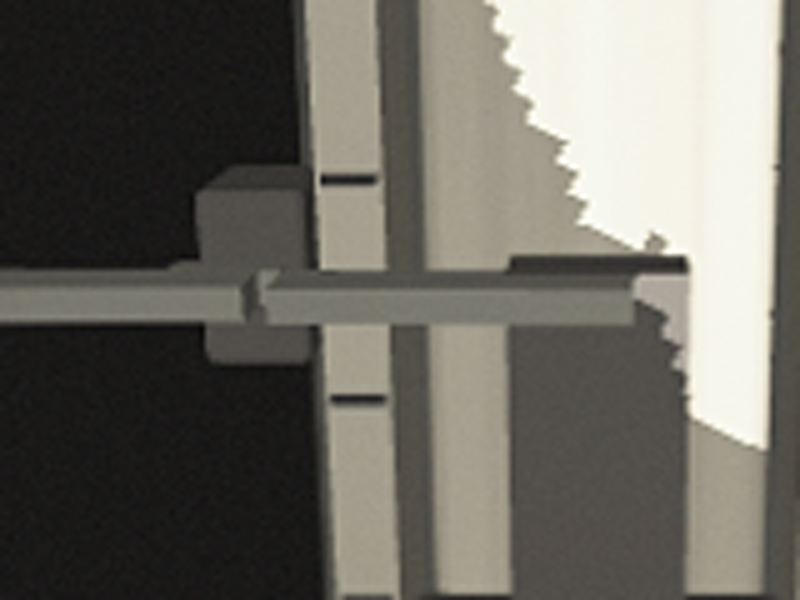

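The lever now lies parallel to the cheek, and the fins still line up (crop rows 322 and 324). I'll check for drift while holding.

```bash
python3 - <<'E'
from h import *
for i in range(10):
    p=arm.get_image('wrist'); s=arm.read_state()
    print(np.round(s['clock'],2),np.round(s['position'],1),np.round(s['contact_force'],1),round(float(s['gripper_width']),1))
save(p,'w9.png'); a=cv2.imread('pics/w9.png'); cv2.imwrite('pics/w9c.png',cv2.resize(a[85:205,200:360],(800,600),interpolation=cv2.INTER_CUBIC))
E
python3 - <<'E'
import sys; sys.path.insert(0,'.')
from meas import *
E
```

```text
10.55 [ 587.2 -150.7  219. ] [-9.3 -1.5  6.5] 28.0
10.6 [ 587.2 -150.7  219. ] [-9.8 -0.9  5.7] 28.4
10.65 [ 587.2 -150.7  219. ] [-10.5  -1.2   5.7] 28.7
10.7 [ 587.2 -150.7  219.1] [-9.3 -0.2  6.2] 28.5
10.75 [ 587.2 -150.7  219. ] [-9.9 -1.2  7. ] 28.4
10.8 [ 587.2 -150.7  219.1] [-9.4 -0.7  5.8] 28.3
10.85 [ 587.2 -150.7  219.1] [-9.4 -0.5  7.2] 28.2
10.9 [ 587.2 -150.7  219. ] [-9.7 -0.9  6.5] 28.4
10.95 [ 587.2 -150.7  219.1] [-9.9 -0.7  6.8] 28.3
11.0 [ 587.2 -150.6  219.1] [-10.2  -0.8   7. ] 28.5
```

View pics/w9c.png

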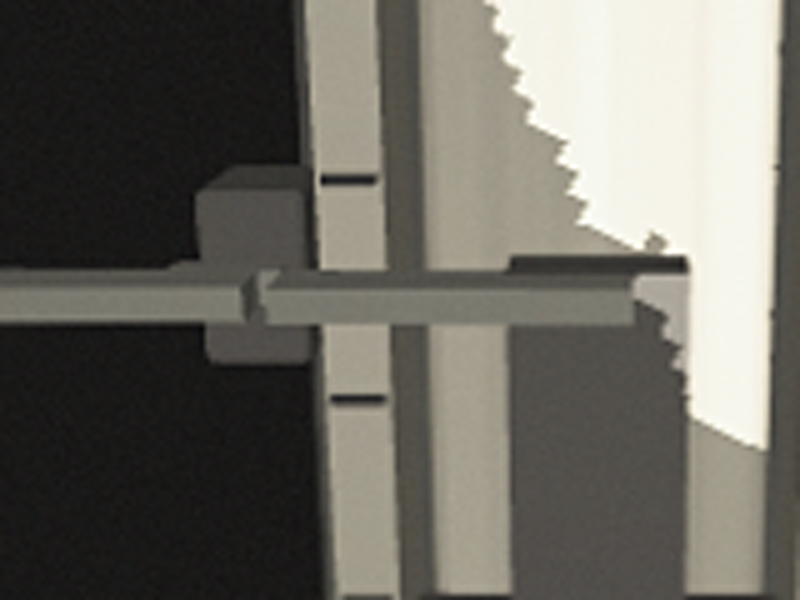

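```bash
python3 - <<'E'
from meas import *
c=lambda x,y:(200+x/5,85+y/5)
m(c(266,324.5),c(240,322.5))
m(c(266,290),c(240,287))
print(arm.job_done())
E
```

```text
ptr u 43.6 n 29.5
mark u 43.8 n 31.7
to go 0.2
ptr u 46.6 n 29.3
mark u 46.8 n 31.5
to go 0.2
the job is handed in; nothing more can be done
None
```

I pushed the leg out about 99 mm by its plate, with the open fingers astride the cheek and lever, until the pointer met the mark. I then squeezed the lever closed while keeping the push. The job was handed in at about 11 s with the gripper still squeezed on the lever and cheek.

**Last checks:**
- **Alignment:** pointer and mark agreed to about 0.2 mm in the wrist picture. Just before closing, with the lever still open, the pointer was about 0.4 mm past the mark.
- **Hold:** the pose stayed steady over half a second of holding, and the push was about 10 N.
- **Lever:** it looked parallel to the cheek.
- **Other things:** the arm and gripper did not go near the jar, cutter or cleaver. The force readings never jumped.

**Disagreements:**
- **Gripper opening:** it read about 28.3 mm, where 30 mm is expected over both parts. I took this as pad or sensor offset.
- **Tool tilt:** the tool ended tilted by about 2.5° from the push, and I could not correct that.

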